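# Turn over the mirrored frame half and close the frame round the substrate

### The job

Two L-shaped aluminium halves of a hold-down frame lie beside the grey substrate holder, and one of them lies wrong side up, countersinks down, so that its L is the mirror image of the other. Turn over that one only, and lay both halves in the holder's recess with the cut heels in its two cut corners, so that they close flat and fully home round the bright substrate, countersinks up. Do not turn the other half over and leave the things around where they are.

Things in the scene. Friction and masses are not known exactly. Their poses are not given: they have to be found in the camera images.
- half_1: Frame half: flat aluminium L, 10 mm thick, legs 80 and 50 mm (outside), 20 mm wide, heel cut 12 mm at 45 deg, about 65 g. Origin: centre of the 80x50 outline, mid-thickness. x: heel to end of long leg; y: heel to end of short leg; z out of the countersunk face. Long leg x -40..40, y -25..-5; short leg x -40..-20, y -25..25. Either half may lie at either place.
- half_2: The other half: same part, same origin and axes. Each leg has one screw hole near its end, countersunk on the z face only. Seen on that face, looking from the heel along the long leg, the short leg stands off to the left; on the other face it looks mirrored. A half can stand free on its long edge (80 x 10 mm).
- half_1_heel (a point): half_1: the sharp outer corner its heel would have without the cut, at x -40, y -25, z 0 mm of half_1.
- half_2_heel (a point): half_2: the same point.
- holder: Fixed grey plate 132x122x8 mm (x, y, z), origin at centre of underside, z up. White rim 5 mm high (top at 13) round a centred recess 85x75 mm (x, y), floor at z 8; rim's inner edge bevelled 3 mm. Recess corners -x-y and +x+y cut at 45 deg, the others square. Mid-side finger notches down to the floor: 48 mm in the long sides, 42 mm in the short. Bright 48x38 mm substrate flush in the floor.
- corner_a (a point): holder: where one half's (uncut) heel corner belongs, at x -40, y -35, z 13 mm of holder; that half then lies with its axes along the holder's, its centre at x 0, y -10 mm. The two halves together make an 80 x 70 mm frame with a 40 x 30 mm window.
- corner_b (a point): holder: where the other half's (uncut) heel corner belongs, at x 40, y 35, z 13 mm of holder; that half lies half a turn round, centre at x 0, y 10 mm. Either half may take either corner. Seated halves stand with their tops 18 mm above the bench.
- film_meter: Film thickness meter, fixed equipment beside the holder, about 0.59 m high over its column: black base plate, stage with a round sample disc, column behind; its stage fills about x 0.46..0.79, y 0..0.26 m up to 0.08 m high, with a knob in front of it to x 0.40 at y 0.1. Not to be handled; the arm must pass in front of it.
- tweezers_a: Metal tweezers lying flat, 124 x 15 x 9 mm, long along its y, a bystander that stays where it is; origin at the centre of its underside, z up.
- gauge_block: Steel gauge block, 9 x 35 x 12 mm, a bystander that stays where it is; origin at the centre of its underside, z up.
- petri_a: Covered petri dish, 62 mm across, 14 mm high, a bystander that stays where it is; origin at the centre of its underside, z up.
- chip_tray_b: White waffle tray with chips, 51 x 51 x 8 mm, a bystander that stays where it is; origin at the centre of its underside, z up.
Things that resemble listed ones, but are neither listed nor needed, are in the scene too. What is shaped like the half_2 but turquoise is not meant.

How it is judged:
At the end, for the whole second after the job is handed in: Both halves lie countersinks up on the floor of the recess (level within 0.05 rad, mid-thickness 11.5 to 14.5 mm above the holder's underside), one heel within 8 mm of corner_a, the other of corner_b, long legs along the holder's x within 0.1 rad, at rest (((horizontal distance between half_1_heel and corner_a below 0.008 m and horizontal distance between half_2_heel and corner_b below 0.008 m) or (horizontal distance between half_1_heel and corner_b below 0.008 m and horizontal distance between half_2_heel and corner_a below 0.008 m)) and angle between each of half_1, half_2's own z axis and vertical below 0.05 rad and z of half_1 in the frame of holder between 0.0115 and 0.0145 m and angle between the x axis of each of half_1, half_2 and the x axis of holder, either way round below 0.1 rad and linear speed of each of half_1, half_2 below 0.02 m/s and z of half_2 in the frame of holder between 0.0115 and 0.0145 m); the robot touches nothing.
It fails at once if the half that lay the right way up is turned over (tilted by more than 1.2 rad) (angle between half_1's own z axis and vertical above 1.2 rad).
It fails at once if the tweezers, gauge block, petri dish or chip tray is shifted by more than 20 mm (distance of any of tweezers_a, gauge_block, petri_a, chip_tray_b from where it was at the start of the episode above 0.02 m).
It also fails if it takes over 72 s, if anything falls off the work surface, if the arm or the gripper's body presses on something with over 40 N, if the wrist force passes 120 N, or if a joint passes its speed limit or range.

### The arm

A 6-joint arm with a two-finger parallel gripper is mounted at the origin on a cart in front of the work surface, level with it; the furniture and walls round the work are solid. World frame = base frame: x ahead of the robot, y to its left, z up, the work surface at z = 0. Lengths are in m, angles in rad, forces in N, time in s.
With the tool pointing down it reaches from about 0.3 to 0.775 m from the base axis. Payload 14.6 kg.
Tool frame: the origin (TCP) lies between the finger pads; the fingertips stand 19 mm ahead of it and the grasp point (between the pads) is the TCP; z points along the fingers, y is the direction in which the jaws open and shut (so a half turn about z gives the same grasp; the last joint's range is limited). The gripper opens to 94 mm and grips with 3 to 60 N. Pads are 16 mm wide; open, the fingers measure 119 mm over their backs; the gripper's body (75 mm by 177 mm) begins 78 mm behind the grasp point.
Start: joints at [1.077, 0.3, 1.521, -0, 1.321, -0.067], TCP at [0.228, 0.501, 0.224] pointing down, gripper open.
Joint ranges: [-3.03, 3.03], [-0.79, 2.21], [0.23, 2.52], [-1.04, 4.18], [0, 3.07], [-2.55, 2.55]. Speed limits (rad/s): [2.22, 2.22, 2.57, 3.14, 3.14, 3.14].

### API

Orientations are given as [roll, pitch, yaw] about the fixed x, y, z axes, in that order (R = Rz(yaw) Ry(pitch) Rx(roll)).
In Python, from station import telemetry, vision, ctrl gives the robot as it stands. The module is installed in compiled form; this text tells all that it offers.
- The arm moves only by the shell command python3 -m creep 'ROWS' [FORCE]. ROWS is JSON, a list of rows, each a list of 3 entries, a list of its own where there are three numbers: the shift along the tool's x, y, z in units of 50 mm (1.0 is 50 mm), then the turn about the tool's z in units of 8 degrees (1.0 is 8 degrees), then the opening, from 0 (shut) to 1 (fully open). In form: [[[tx, ty, tz], twist, gripper], ...]. A call has 1 to 12 rows; each row is the pose to reach, as a shift and turn from the pose commanded when the call began, along the tool's axes at that moment; what a row does not reach only later rows make up. A row lasts 1/10 s, in which the tool goes at most 50 mm and 8.59 degrees, less where a joint would pass 70% of its speed; a pose out of reach is approached as far as the arm can. A call with a gripper value outside its range is refused whole. The fingers move at their own pace and stop on an object; FORCE is the grip in N (left out, the last holds). Time passes only in rows, so rows that repeat a pose let the fingers close. It gives the time, the measured TCP pose, the force and the opening at its end, in the units of the state.
- telemetry.get_obs(): the state, without advancing time (a new reading comes with each control period).
- vision.camera(name): name is "scene" or "side" or "wrist"; returns a dict with "img" (384x512x3 uint8, red, green, blue), "depth" (384x512 float32, m along the optical axis (not along the pixel's ray), 0 where there is no reading), "vertical_fov" (degrees; the focal length in pixels is half the picture's height over the tangent of half this angle, whatever the lens; pixels are square), "cx", "cy" (the principal point, pixels), "extrinsics" (4x4, takes a point from camera to world coordinates); the wrist camera has in their place "hand_eye" (4x4, takes a point from camera to tool coordinates, whose origin is the TCP and whose axes are the flange's). Camera axes: x right, y down, z forward; pixel columns grow to the right and rows downward; lengths in m; the calibration is good to about 2 mm. A picture is of the moment at which its call begins: read the wrist's pose just before it.
- ctrl.hand_in(): hands the job in, once; it reports no verdict.
The state is a dict: "time_s": time; "qpos": joint angles; "joint_vel": joint speeds; "tau": joint torques, N m; "ee_pos": TCP position; "eef_rot": TCP orientation; "force": force on the tool from outside, world axes, zero at the start; "moment": the same for the moment, N m; "grip_width": finger opening in m.
Only numpy, scipy, OpenCV 4.12 (cv2) and the standard library are available. Lean on these libraries where they do the work, as an engineer would, in place of code of your own. Each camera call takes 0.05 s, during which the arm holds its last target.

## Working session

There is one attempt and no reset: what is moved stays moved. The work goes in short steps, Python scripts to look and compute and a shell command to move; the robot and the scene stay as the last step left them, time stands still between calls to the robot, and variables do not carry over. Pictures are saved under pics/ and viewed, and the job is handed in when it is done.

```bash
ls; mkdir -p pics; cat > h.py <<'E'
import numpy as np, cv2
from station import telemetry, vision, ctrl
from scipy.spatial.transform import Rotation as R
def snap(name,tag):
    o=telemetry.get_obs(); c=vision.camera(name)
    if 'extrinsics' in c: T=np.array(c['extrinsics'])
    else:
        W=np.eye(4);W[:3,:3]=R.from_euler('xyz',o['eef_rot']).as_matrix();W[:3,3]=o['ee_pos'];T=W@np.array(c['hand_eye'])
    f=c['img'].shape[0]/2/np.tan(np.radians(c['vertical_fov'])/2)
    np.savez(f'pics/{tag}.npz',img=c['img'],depth=c['depth'],T=T,f=f,cx=c['cx'],cy=c['cy'])
    cv2.imwrite(f'pics/{tag}.png',c['img'][:,:,::-1]); return o
def load(tag): return np.load(f'pics/{tag}.npz')
def world(d,u,v,z=None):
    T=d['T'];r=np.array([(u-d['cx'])/d['f'],(v-d['cy'])/d['f'],1.])
    if z is None:
        s=d['depth'][int(round(v)),int(round(u))]
    else: s=(z-T[2,3])/(T[:3,:3]@r)[2]
    return T[:3,:3]@(r*s)+T[:3,3]
def proj(d,p):
    T=d['T'];q=T[:3,:3].T@(np.array(p)-T[:3,3]);return d['f']*q[0]/q[2]+d['cx'],d['f']*q[1]/q[2]+d['cy']
def crop(tag,x0,y0,x1,y1,s,out):
    i=cv2.imread(f'pics/{tag}.png')[y0:y1,x0:x1];cv2.imwrite(f'pics/{out}.png',cv2.resize(i,None,fx=s,fy=s,interpolation=cv2.INTER_CUBIC))
E
python3 - <<'E'
from h import *
for n in ['scene','side','wrist']:
    o=snap(n,n+'0'); d=load(n+'0'); print(n,d['f'],d['cx'],d['cy'],d['T'].round(3).tolist())
print(o)
a=[cv2.imread(f'pics/{n}0.png') for n in ['scene','side']]
E
```

```text
pics
scene 451.76688943545514 252.3835454286873 187.77569159330687 [[-0.717, -0.323, 0.618, -0.059], [-0.697, 0.314, -0.645, 0.456], [0.014, -0.893, -0.45, 0.496], [0.0, 0.0, 0.0, 1.0]]
side 427.1406203102998 256.3763596881691 189.96953992425333 [[-0.983, -0.078, 0.166, 0.367], [-0.184, 0.455, -0.871, 0.731], [-0.008, -0.887, -0.462, 0.506], [0.0, 0.0, 0.0, 1.0]]
wrist 294.68570083993217 253.7571117722517 195.04779987471608 [[0.415, 0.882, 0.226, 0.163], [0.91, -0.401, -0.105, 0.531], [-0.002, 0.249, -0.969, 0.385], [0.0, 0.0, 0.0, 1.0]]
{'time_s': 0.1, 'qpos': array([ 1.07739861e+00,  3.00428701e-01,  1.52150510e+00,  7.28574391e-06,
        1.32070475e+00, -6.66303537e-02]), 'joint_vel': array([ 0.00058684,  0.00013751, -0.00360253, -0.00106723,  0.00156021,
        0.0008821 ]), 'tau': array([-1.42441348e-05, -5.32646763e+01, -3.53279650e+01,  7.08008045e-02,
        2.36168504e-02, -3.08263179e-05]), 'ee_pos': array([0.22757733, 0.50047533, 0.22394172]), 'eef_rot': array([-3.14054955e+00, -7.66784322e-05,  2.71482345e+00]), 'force': array([ 0.31006481,  0.04596079, -0.57818935]), 'moment': array([-0.04709916, -0.01837341, -0.02161374]), 'grip_width': 0.0936702943194016}
```

View pics/scene0.png

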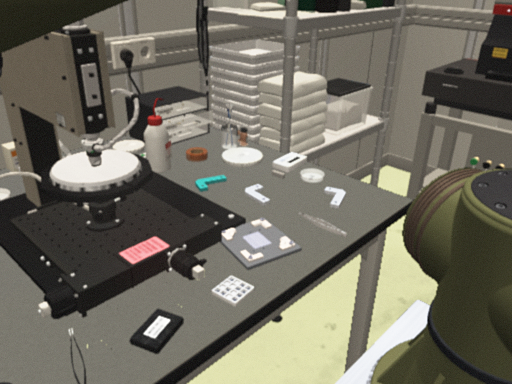

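View pics/side0.png

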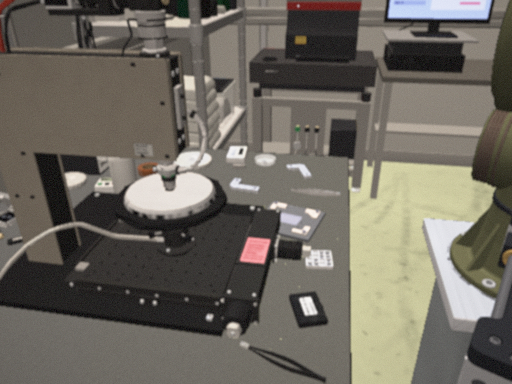

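View pics/wrist0.png

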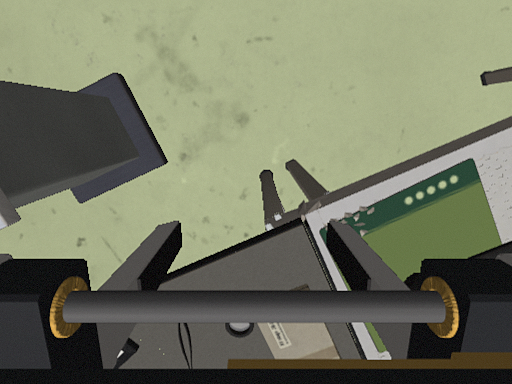

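```bash
python3 - <<'E'
from h import *
crop('scene0',180,140,370,280,4,'c0')
crop('side0',200,130,360,280,4,'c1')
d=load('scene0')
for n,u,v in [('A',250,191),('B',339,192),('turq',210,182),('holder',258,240),('chip',233,290),('tweez',325,223),('petri',312,175),('white',290,163)]:
    print(n,world(d,u,v).round(3),world(d,u,v,0.01).round(3))
E
```

```text
A [ 0.6   -0.223  0.011] [ 0.601 -0.224  0.01 ]
B [ 0.45  -0.37   0.011] [ 0.451 -0.371  0.01 ]
turq [ 0.712 -0.196  0.004] [ 0.703 -0.188  0.01 ]
holder [ 0.447 -0.089  0.007] [ 0.444 -0.086  0.01 ]
chip [0.374 0.048 0.006] [0.37  0.051 0.01 ]
tweez [ 0.395 -0.239  0.005] [ 0.39  -0.232  0.01 ]
petri [ 0.547 -0.392  0.015] [ 0.554 -0.401  0.01 ]
white [ 0.623 -0.395  0.023] [ 0.642 -0.419  0.01 ]
```

View pics/c0.png

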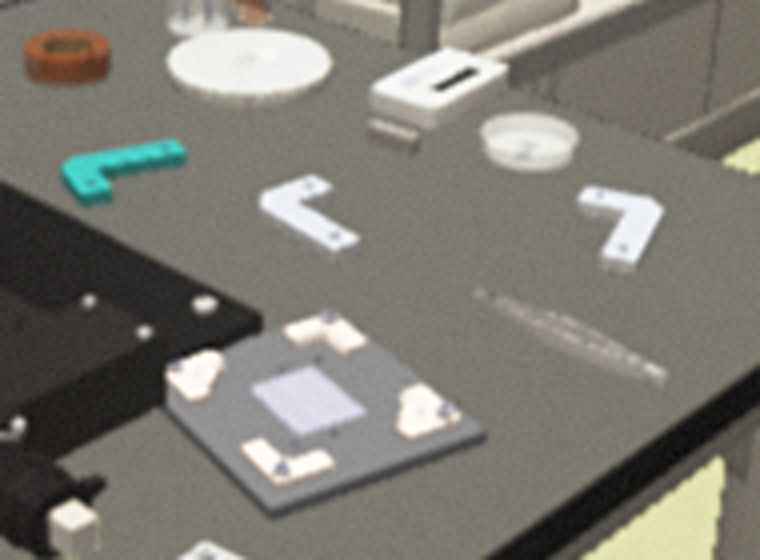

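View pics/c1.png

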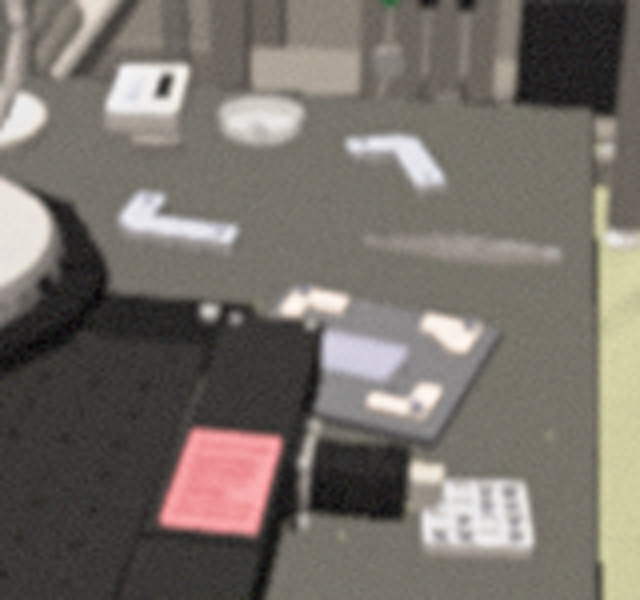

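```bash
cat >> h.py <<'E'
def top(tag,x0,x1,y0,y1,z,pm,out):
    # top-down: up = +x, left = +y
    d=load(tag);W=int((y1-y0)*pm);H=int((x1-x0)*pm)
    uu,vv=np.meshgrid(np.arange(W),np.arange(H)); X=x1-vv/pm;Y=y1-uu/pm
    P=np.stack([X,Y,np.full_like(X,z)],-1)-d['T'][:3,3]; q=P@d['T'][:3,:3]
    m1=(d['f']*q[...,0]/q[...,2]+d['cx']).astype(np.float32);m2=(d['f']*q[...,1]/q[...,2]+d['cy']).astype(np.float32)
    i=cv2.remap(np.ascontiguousarray(d['img'][:,:,::-1]),m1,m2,cv2.INTER_CUBIC); cv2.imwrite(f'pics/{out}.png',i)
E
python3 - <<'E'
from h import *
top('scene0',0.34,0.74,-0.45,-0.0,0.01,1500,'t0')
E
```

```text
(no output)
```

View pics/t0.png

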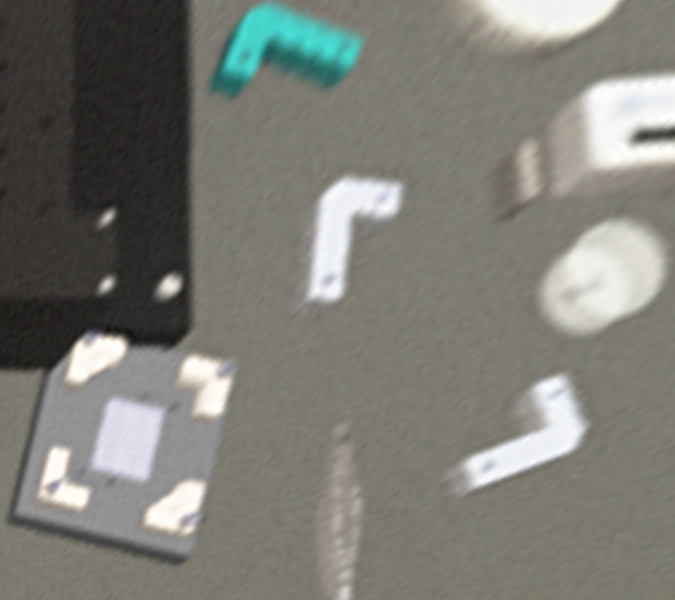

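```bash
cat >> h.py <<'E'
def rel(tx,ty,tz,yawdeg):
    o=telemetry.get_obs();M=R.from_euler('xyz',o['eef_rot']).as_matrix()
    s=M.T@(np.array([tx,ty,tz])-o['ee_pos'])/0.05
    yw=np.degrees(np.arctan2(M[1,0],M[0,0])); dy=(yawdeg-yw+180)%360-180
    print('t',round(o['time_s'],2),'pos',o['ee_pos'].round(4),'yaw',round(yw,2),'tilt',round(np.degrees(np.arccos(-M[2,2])),2),'w',round(o['grip_width'],4),'F',o['force'].round(1))
    print('shift',s.round(3),'twist',round(-dy/8,3),' q6new~',round(o['qpos'][5]-np.radians(dy),2))
E
python3 - <<'E'
from h import *
c=vision.camera('wrist');print(np.array(c['hand_eye']).round(3))
d=load('scene0')
for u,v in [(405,200),(405,210),(300,310),(180,378)]: print(world(d,u,v,0).round(3))
rel(0.43,-0.27,0.32,25)
E
```

```text
[[-0.001 -0.969 -0.249  0.072]
 [ 1.    -0.001 -0.001  0.   ]
 [ 0.001 -0.249  0.969 -0.161]
 [ 0.     0.     0.     1.   ]]
[ 0.329 -0.465  0.   ]
[ 0.307 -0.421  0.   ]
[ 0.268  0.001 -0.   ]
[0.299 0.216 0.   ]
t 0.2 pos [0.2276 0.5005 0.2241] yaw 155.55 tilt 0.04 w 0.0942 F [0.4 0.6 0.2]
shift [-10.063 -12.354  -1.909] twist 16.319  q6new~ 2.21
```

```bash
python3 -m creep '[[[-0.5,-0.6,-0.2],1,1],[[-1,-1.2,-0.4],2,1],[[-1.7,-2.0,-0.8],3,1],[[-2.4,-2.8,-1.2],4,1],[[-3.1,-3.7,-1.5],5,1],[[-3.8,-4.6,-1.9],6,1],[[-4.5,-5.4,-1.9],7,1],[[-5.2,-6.3,-1.9],8,1],[[-5.9,-7.1,-1.9],9,1],[[-6.6,-8.0,-1.9],10,1],[[-7.2,-8.8,-1.9],11,1],[[-7.8,-9.6,-1.9],12,1]]' 30; python3 -c "
from h import *
rel(0.43,-0.27,0.32,25)"
```

```text
time_s: 1.4
ee_pos: [0.3722, -0.0494, 0.3195]
eef_rot: [3.141, -0.0, 1.033]
force: [2.4, 1.3, 0.7]
grip_width: 0.0938
t 1.4 pos [ 0.3722 -0.0494  0.3195] yaw 59.21 tilt 0.04 w 0.0938 F [2.4 1.3 0.7]
shift [-3.199  3.251 -0.008] twist 4.276  q6new~ 0.9
```

```bash
python3 -m creep '[[[-0.6,0.6,0],1,1],[[-1.2,1.2,0],2,1],[[-1.8,1.8,0],3,1],[[-2.4,2.4,0],4,1],[[-2.9,2.9,0],4.28,1],[[-3.2,3.25,0],4.28,1],[[-3.2,3.25,0],4.28,1],[[-3.2,3.25,0],4.28,1],[[-3.2,3.25,0],4.28,1]]'; python3 - <<'E'
from h import *
rel(0.43,-0.27,0.32,25)
snap('wrist','w1')
E
```

```text
time_s: 2.3
ee_pos: [0.4312, -0.2667, 0.3195]
eef_rot: [3.141, -0.0, 0.442]
force: [0.1, 0.6, 0.4]
grip_width: 0.0941
t 2.3 pos [ 0.4312 -0.2667  0.3195] yaw 25.35 tilt 0.01 w 0.0941 F [0.1 0.6 0.4]
shift [-0.051  0.05  -0.01 ] twist 0.044  q6new~ 0.51
```

View pics/w1.png

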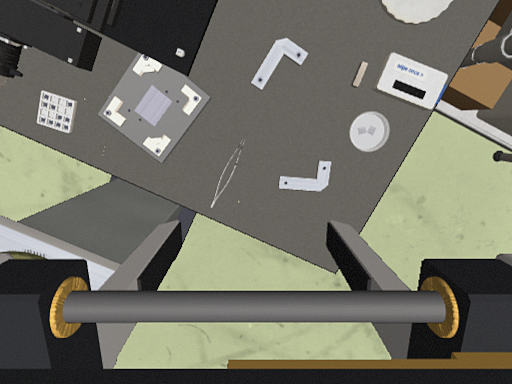

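```bash
python3 - <<'E'
from h import *
i=cv2.imread('pics/w1.png')
a=cv2.resize(i[145:205,265:345],None,fx=9.5,fy=9.5,interpolation=cv2.INTER_CUBIC)
cv2.imwrite('pics/cB.png',a)
a=cv2.resize(i[30:100,235:325],None,fx=8.5,fy=8.5,interpolation=cv2.INTER_CUBIC)
cv2.imwrite('pics/cA.png',a)
E
```

```text
(no output)
```

View pics/cB.png

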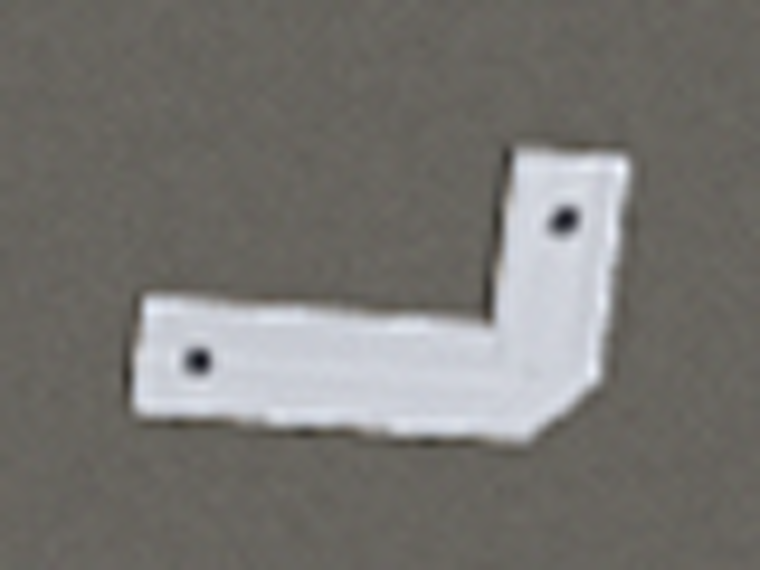

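View pics/cA.png

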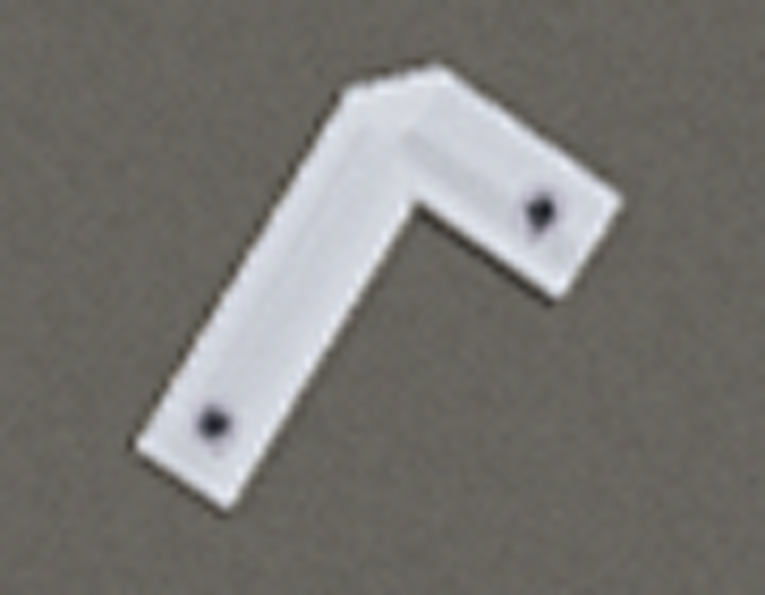

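```bash
python3 - <<'E'
from h import *
d=load('w1')
P=lambda u,v:world(d,u,v,.01)[:2]
q={k:P(265+a/9.5,145+b/9.5) for k,(a,b) in dict(Lo=(135,413),Li=(145,296),Sr=(628,155),Sl=(515,148),inn=(497,322)).items()}
for k in q: print(k,q[k].round(4))
ax=q['inn']-q['Li'];print('long dir(from heel)',np.degrees(np.arctan2(-ax[1],-ax[0])),np.linalg.norm(ax))
sx=(q['Sl']-q['inn']);print('short dir',np.degrees(np.arctan2(sx[1],sx[0])),np.linalg.norm(sx))
mid=(q['Sr']+q['Sl'])/2;u=sx/np.linalg.norm(sx);g=mid-u*0.008;print('tip mid',mid,'grip',g)
r=lambda u,v:P(235+u/8.5,30+v/8.5)
A={k:r(*c) for k,c in dict(Lo=(135,445),Li=(230,510),So=(622,202),Si=(557,300),inn=(418,205)).items()}
for k in A:print('A',k,A[k].round(4))
l=A['Li']-A['inn'];print('A long',np.degrees(np.arctan2(l[1],l[0])),np.linalg.norm(l))
rel(*g,0.06,np.degrees(np.arctan2(sx[1],sx[0])))
crop('w1',90,40,220,170,5,'cH')
E
```

```text
Lo [ 0.4156 -0.3207]
Li [ 0.4347 -0.3131]
Sr [ 0.4911 -0.3759]
Sl [ 0.484  -0.3581]
inn [ 0.4564 -0.3696]
long dir(from heel) 110.99756859743572 0.060547523306769
short dir 22.53194328841002 0.02989174824273149
tip mid [ 0.48754465 -0.3670338 ] grip [ 0.48015532 -0.37009939]
A Lo [ 0.5438 -0.2091]
A Li [ 0.5412 -0.229 ]
A So [ 0.6156 -0.2684]
A Si [ 0.5968 -0.2656]
A inn [ 0.6001 -0.2368]
A long 172.4877901319595 0.05934901807050661
t 2.35 pos [ 0.4313 -0.2666  0.3197] yaw 25.36 tilt 0.03 w 0.094 F [ 0.2  0.  -0.5]
shift [-0.006  2.286  5.194] twist 0.354  q6new~ 0.55
```

View pics/cH.png

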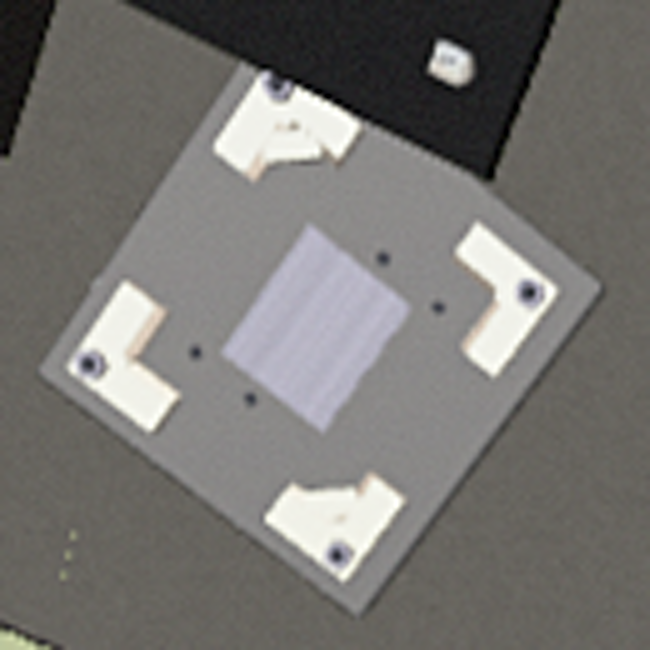

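```bash
python3 - <<'E'
from h import *
d=load('w1')
for u,v in [(369,132),(350,132),(388,132),(369,113),(369,151)]: print(world(d,u,v,.014).round(4))
print('gauge',world(d,360,74,.012),'tw',world(d,228,172,.006),'twend',world(d,212,206,.0),world(d,242,141,.0))
rel(0.482,-0.3695,0.06,21.8)
E
```

```text
[ 0.5562 -0.4057  0.014 ]
[ 0.5436 -0.3791  0.014 ]
[ 0.5688 -0.4324  0.014 ]
[ 0.5807 -0.3911  0.014 ]
[ 0.5309 -0.4208  0.014 ]
gauge [ 0.62354024 -0.35092776  0.012     ] tw [ 0.40393661 -0.23358976  0.006     ] twend [ 3.37743716e-01 -2.32816188e-01  5.55111512e-17] [ 4.58470286e-01 -2.33351683e-01 -5.55111512e-17]
t 2.35 pos [ 0.4313 -0.2666  0.3197] yaw 25.36 tilt 0.03 w 0.094 F [ 0.2  0.  -0.5]
shift [0.033 2.291 5.194] twist 0.446  q6new~ 0.56
```

Petri centre (0.556,-0.406): enough clearance. Move above B's short leg end.

```bash
python3 -m creep '[[[0.01,0.5,0.6],0.2,0.35],[[0.02,1.0,1.2],0.45,0.35],[[0.03,1.5,1.8],0.45,0.35],[[0.03,2.0,2.4],0.45,0.35],[[0.03,2.29,3.0],0.45,0.35],[[0.03,2.29,3.7],0.45,0.35],[[0.03,2.29,4.4],0.45,0.35],[[0.03,2.29,5.0],0.45,0.35],[[0.03,2.29,5.2],0.45,0.35],[[0.03,2.29,5.2],0.45,0.35]]' 5; python3 - <<'E'
from h import *
rel(0.482,-0.3695,0.0215,21.8)
snap('wrist','w2')
E
```

```text
time_s: 3.35
ee_pos: [0.4816, -0.3697, 0.0589]
eef_rot: [-3.14, 0.001, 0.38]
force: [-0.6, -0.3, 0.6]
grip_width: 0.0332
t 3.35 pos [ 0.4816 -0.3697  0.0589] yaw 21.75 tilt 0.09 w 0.0332 F [-0.6 -0.3  0.6]
shift [0.009 0.001 0.748] twist -0.007  q6new~ 0.48
```

View pics/w2.png

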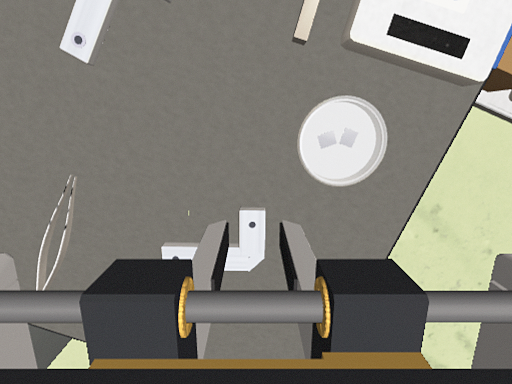

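```bash
python3 -m creep '[[[0.01,0,0.4],0,0.35],[[0.01,0,0.72],0,0.35],[[0.01,0,0.72],0,0.35],[[0.01,0,0.72],0,0],[[0.01,0,0.72],0,0],[[0.01,0,0.72],0,0],[[0.01,0,0.72],0,0],[[0.01,0,0.72],0,0]]' 3; python3 - <<'E'
from h import *
rel(0.482,-0.3695,0.0215,21.8)
E
```

```text
time_s: 4.2
ee_pos: [0.4825, -0.3705, 0.0241]
eef_rot: [3.14, -0.001, 0.379]
force: [1.1, 0.1, 5.3]
grip_width: 0.0202
t 4.2 pos [ 0.4825 -0.3705  0.0241] yaw 21.7 tilt 0.08 w 0.0202 F [1.1 0.1 5.3]
shift [-0.002 -0.023  0.052] twist -0.012  q6new~ 0.48
```

```bash
python3 -m creep '[[[-0.03,0,-0.1],0,0],[[-0.06,0,-0.2],0,0],[[-0.11,0,-0.3],0,0],[[-0.18,0,-0.41],0,0],[[-0.18,0,-0.41],0,0]]' 3; python3 - <<'E'
from h import *
rel(0.482,-0.3695,0.0215,21.8)
snap('wrist','w3');snap('side','s3')
crop('s3',240,110,360,210,5,'s3c')
E
```

```text
time_s: 4.7
ee_pos: [0.4736, -0.374, 0.0448]
eef_rot: [3.141, -0.0, 0.379]
force: [0.3, -0.0, -0.3]
grip_width: 0.0196
t 4.7 pos [ 0.4736 -0.374   0.0448] yaw 21.69 tilt 0.06 w 0.0196 F [ 0.3 -0.  -0.3]
shift [ 0.188 -0.022  0.465] twist -0.014  q6new~ 0.46
```

View pics/w3.png

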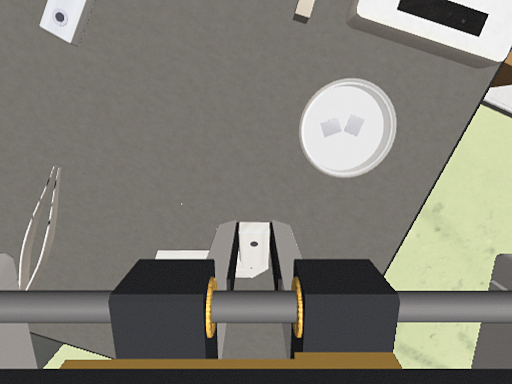

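View pics/s3c.png

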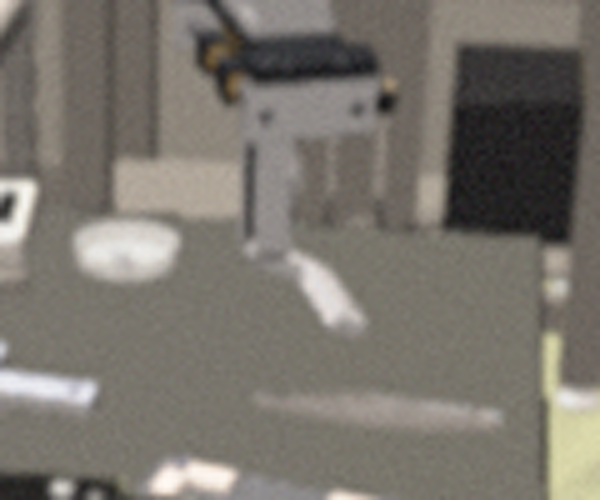

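```bash
python3 -m creep '[[[-0.08,0,-0.1],0,0],[[-0.16,0,-0.17],0,0],[[-0.25,0,-0.23],0,0],[[-0.36,0,-0.28],0,0],[[-0.47,0,-0.3],0,0],[[-0.6,0,-0.33],0,0],[[-0.72,0,-0.34],0,0],[[-0.82,0,-0.34],0,0],[[-0.82,0,-0.34],0,0],[[-0.82,0,-0.34],0,0]]' 3; python3 - <<'E'
from h import *
rel(0.482,-0.3695,0.0215,21.8)
snap('wrist','w4');snap('side','s4')
crop('s4',240,110,360,210,5,'s4c')
snap('scene','c4'); crop('c4',300,120,420,220,5,'c4c')
E
```

```text
time_s: 5.8
ee_pos: [0.4357, -0.3887, 0.0608]
eef_rot: [-3.141, 0.0, 0.379]
force: [0.1, 0.1, -0.9]
grip_width: 0.02
t 5.8 pos [ 0.4357 -0.3887  0.0608] yaw 21.7 tilt 0.01 w 0.02 F [ 0.1  0.1 -0.9]
shift [ 1.003 -0.014  0.785] twist -0.013  q6new~ 0.4
```

View pics/w4.png

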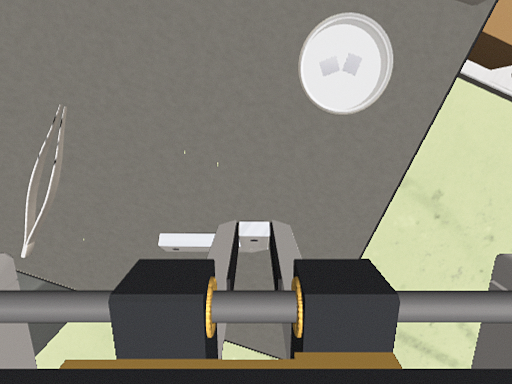

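View pics/s4c.png

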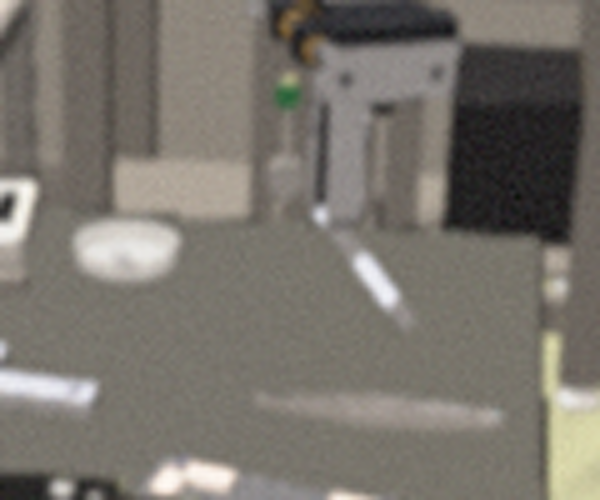

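View pics/c4c.png

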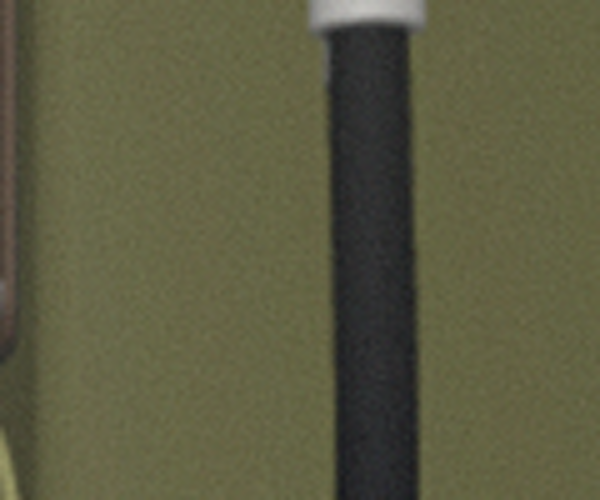

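```bash
python3 - <<'E'
from h import *
crop('w4',150,210,310,290,5,'w4c')
E
```

```text
(no output)
```

View pics/w4c.png

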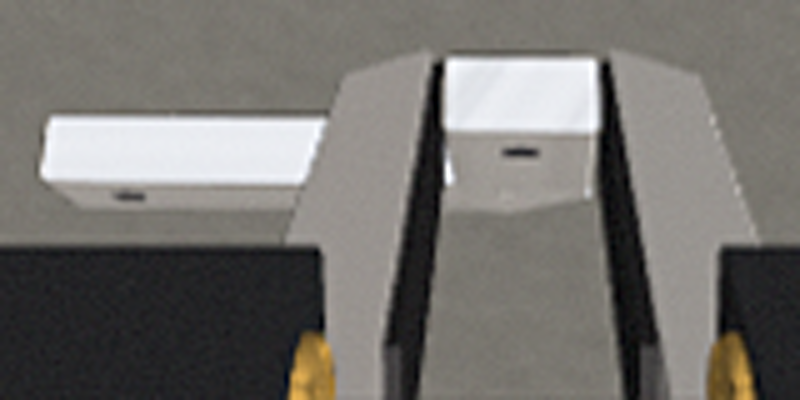

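```bash
python3 - <<'E'
from h import *
d=load('w4');o=telemetry.get_obs()
M=R.from_euler('xyz',o['eef_rot']).as_matrix()
for u,v in [(175,235),(175,244),(175,248),(175,251),(250,223.5),(250,234),(255,244),(252,251)]:
    p=world(d,u,v);print(u,v,p.round(4),(M.T@(p-o['ee_pos'])).round(4))
E
```

```text
175 235 [ 0.4056 -0.3388  0.0208] [-0.0097 -0.0574  0.04  ]
175 244 [ 0.4004 -0.3413  0.0238] [-0.0155 -0.0571  0.037 ]
175 248 [ 0.3955 -0.3419  0.0202] [-0.0202 -0.0583  0.0406]
175 251 [ 0.3885 -0.3418  0.0116] [-0.0267 -0.061   0.0492]
250 223.5 [ 0.4425 -0.3834  0.0457] [ 0.0081 -0.0023  0.0151]
250 234 [ 0.4372 -0.3856  0.0491] [ 0.0023 -0.0023  0.0117]
255 244 [ 0.4254 -0.3937  0.0328] [-0.0116  0.0009  0.0279]
252 251 [ 0.4122 -0.3966  0.0156] [-0.0249 -0.0013  0.0452]
```

```bash
python3 -m creep '[[[-0.1,0,-0.03],0,0],[[-0.2,0,-0.06],0,0],[[-0.3,0,-0.08],0,0],[[-0.4,0,-0.09],0,0],[[-0.5,0,-0.09],0,0],[[-0.6,0,-0.08],0,0],[[-0.7,0,-0.06],0,0],[[-0.8,0,-0.03],0,0],[[-0.8,0,-0.03],0,0]]' 3; python3 - <<'E'
from h import *
rel(0.482,-0.3695,0.0215,21.8)
snap('wrist','w5');snap('side','s5')
crop('s5',240,110,360,210,5,'s5c')
crop('w5',150,190,310,290,5,'w5c')
E
```

```text
time_s: 6.85
ee_pos: [0.3979, -0.4037, 0.062]
eef_rot: [-3.141, 0.0, 0.378]
force: [0.1, 0.4, -1.0]
grip_width: 0.0199
t 6.85 pos [ 0.3979 -0.4037  0.062 ] yaw 21.67 tilt 0.03 w 0.0199 F [ 0.1  0.4 -1. ]
shift [ 1.816 -0.013  0.81 ] twist -0.016  q6new~ 0.33
```

View pics/w5c.png

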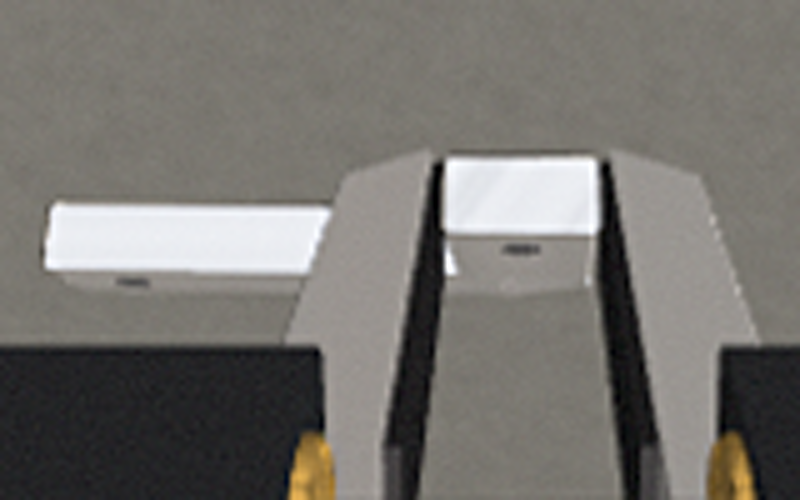

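View pics/s5c.png

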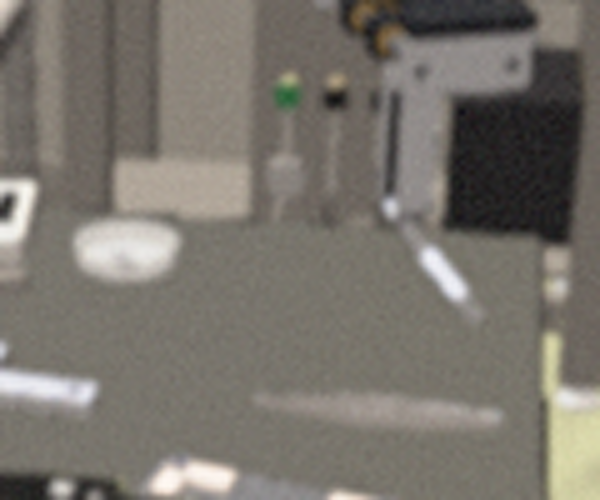

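```bash
python3 -m creep '[[[0,0,-0.1],0,0],[[0.5,0,-0.1],0,0],[[1.1,0,-0.1],0,0],[[1.1,0,-0.1],0,0],[[1.1,0,-0.1],0,0],[[1.1,0,0.0],0,0],[[1.1,0,0.0],0,0]]' 3; python3 - <<'E'
from h import *
rel(0.482,-0.3695,0.0215,21.8)
snap('wrist','w6')
crop('w6',150,190,310,290,5,'w6c')
d=load('w6');o=telemetry.get_obs()
M=R.from_euler('xyz',o['eef_rot']).as_matrix()
for v in range(220,262,3):
  p=world(d,175,v);q=world(d,255,v);print(v,p[2].round(4),(M.T@(p-o['ee_pos'])).round(4)[0],q[2].round(4),(M.T@(q-o['ee_pos'])).round(4)[0])
E
```

```text
time_s: 7.65
ee_pos: [0.449, -0.3837, 0.0621]
eef_rot: [3.141, 0.0, 0.378]
force: [0.4, 0.0, -1.0]
grip_width: 0.0201
t 7.65 pos [ 0.449  -0.3837  0.0621] yaw 21.66 tilt 0.02 w 0.0201 F [ 0.4  0.  -1. ]
shift [ 0.718 -0.02   0.813] twist -0.017  q6new~ 0.42
220 0.0206 0.0015 0.042 0.0089
223 0.0224 -0.0002 0.2234 0.072
226 -0.0001 -0.0107 0.0506 0.0079
229 0.0011 -0.0129 0.0514 0.0062
232 0.0001 -0.0158 0.0513 0.0042
235 0.002 -0.0176 0.0507 0.002
238 0.0003 -0.0209 0.051 0.0001
241 0.0009 -0.0233 0.0002 -0.0237
244 0.0003 -0.0262 0.001 -0.026
247 0.001 -0.0285 0.0013 -0.0285
250 0.0013 -0.031 0.0013 -0.0311
253 0.0015 -0.0336 0.0013 -0.0338
256 0.0012 -0.0364 0.0018 -0.0362
259 0.1469 0.0337 0.001 -0.0393
```

View pics/w6c.png

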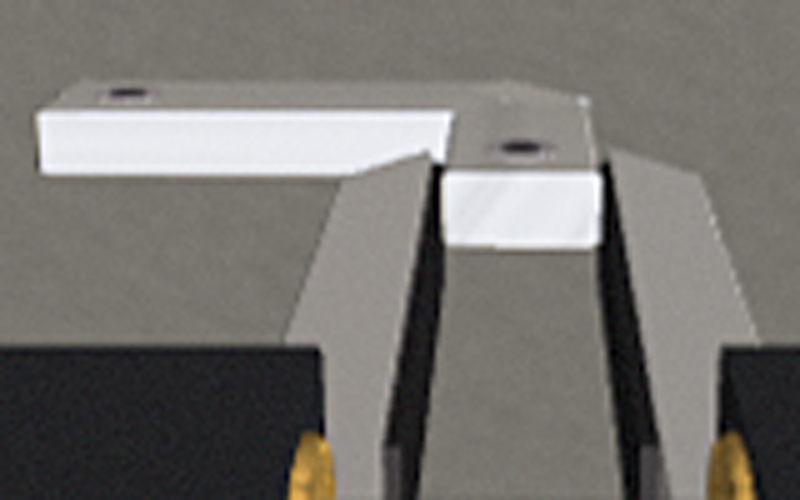

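```bash
python3 -m creep '[[[0,0,0.06],0,0],[[-0.1,0,0.09],0,0],[[-0.2,0,0.1],0,0],[[-0.31,0,0.12],0,0],[[-0.41,0,0.16],0,0],[[-0.51,0,0.2],0,0],[[-0.6,0,0.25],0,0],[[-0.6,0,0.25],0,0]]' 3; python3 - <<'E'
from h import *
rel(0.482,-0.3695,0.0215,21.8)
snap('wrist','w7')
crop('w7',150,190,310,290,5,'w7c')
E
```

```text
time_s: 8.5
ee_pos: [0.421, -0.3944, 0.0493]
eef_rot: [-3.141, 0.0, 0.378]
force: [0.8, 0.1, -0.4]
grip_width: 0.02
t 8.5 pos [ 0.421  -0.3944  0.0493] yaw 21.68 tilt 0.05 w 0.02 F [ 0.8  0.1 -0.4]
shift [ 1.317 -0.011  0.555] twist -0.015  q6new~ 0.37
```

View pics/w7c.png

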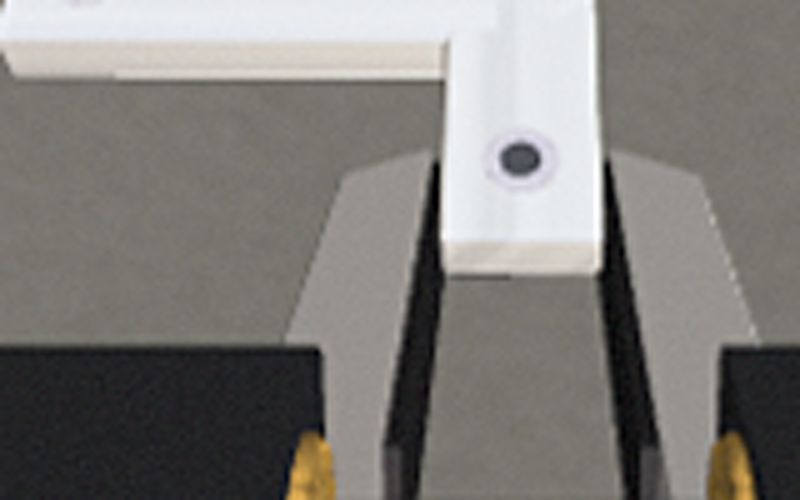

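Countersinks now face up; lay it down the rest of the way and release.

```bash
python3 -m creep '[[[-0.09,0,0.07],0,0],[[-0.17,0,0.14],0,0],[[-0.24,0,0.22],0,0],[[-0.3,0,0.3],0,0],[[-0.34,0,0.38],0,0],[[-0.36,0,0.46],0,0],[[-0.36,0,0.5],0,0],[[-0.36,0,0.5],0,0.35],[[-0.36,0,0.5],0,0.35],[[-0.36,0,0.1],0,0.35],[[-0.36,0,-0.8],0,0.35],[[-0.36,0,-1.5],0,0.35]]' 3; python3 - <<'E'
from h import *
rel(0.482,-0.3695,0.0215,21.8)
snap('wrist','w8')
E
```

```text
time_s: 9.75
ee_pos: [0.4052, -0.4009, 0.1269]
eef_rot: [3.141, -0.0, 0.379]
force: [-1.2, -0.5, 0.4]
grip_width: 0.0329
t 9.75 pos [ 0.4052 -0.4009  0.1269] yaw 21.72 tilt 0.04 w 0.0329 F [-1.2 -0.5  0.4]
shift [ 1.658 -0.016  2.108] twist -0.01  q6new~ 0.35
```

View pics/w8.png

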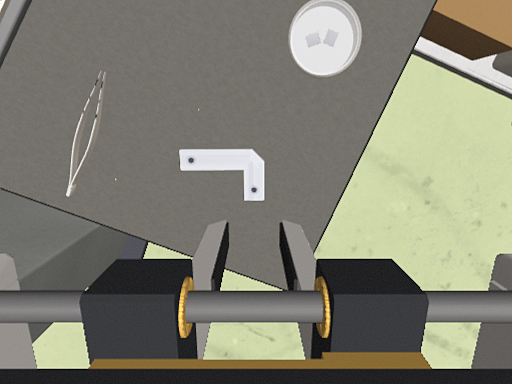

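```bash
python3 - <<'E'
from h import *
d=load('w1')
g=lambda u,v,z=.008:world(d,90+u/5,40+v/5,z)[:2]
S=[g(310,225),g(412,303),g(322,432),g(222,352)] # ++,+-,--,-+
c=np.mean(S,0);x=(S[0]+S[1]-S[2]-S[3]);y=S[0]+S[3]-S[1]-S[2]
print('sub c',c,np.degrees(np.arctan2(*x[::-1])),np.degrees(np.arctan2(*y[::-1]))-90,np.linalg.norm(x)/2,np.linalg.norm(y)/2)
q=[g(42,372),g(360,612),g(600,290)];print('plate',np.array(q).round(4),'ctr',(q[0]+q[2])/2, [np.degrees(np.arctan2(*(b-a)[::-1])) for a,b in ((q[0],q[1]),(q[1],q[2]))])
crop('w8',170,140,280,210,7,'w8c')
E
```

```text
sub c [ 0.44932829 -0.08783819] -13.703013689110806 -13.390936633055063 0.04848106838356447 0.0372119649256199
plate [[ 0.4011 -0.0156]
 [ 0.3732 -0.1312]
 [ 0.497  -0.1621]] ctr [ 0.44905271 -0.08887524] [np.float64(-103.54137976431926), np.float64(-14.039695405871827)]
```

View pics/w8c.png

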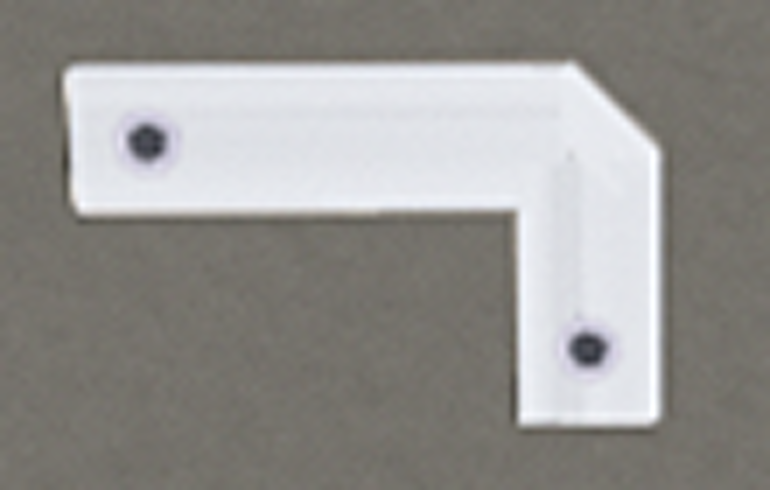

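```bash
cat >> h.py <<'E'
def Lpose(Lo,Li,inn,Si,So):
    """corner world xy -> least squares pose (centre, angle of x)"""
    m=np.array([[.040,-.025],[.040,-.005],[-.020,-.005],[-.020,.025],[-.040,.025]]);P=np.array([Lo,Li,inn,Si,So])
    a,b=m-m.mean(0),P-P.mean(0);H=a.T@b;U,S,V=np.linalg.svd(H);Rm=V.T@U.T
    print('det',np.linalg.det(Rm),'resid mm',(np.linalg.norm(b-a@Rm.T,axis=1)*1e3).round(1))
    t=P.mean(0)-Rm@m.mean(0);return t,np.degrees(np.arctan2(Rm[1,0],Rm[0,0])),Rm
E
python3 - <<'E'
from h import *
d=load('w8');g=lambda u,v:world(d,170+u/7,140+v/7,.01)[:2]
t,a,Rm=Lpose(g(66,64),g(74,213),g(518,211),g(518,424),g(661,424));print(t,a)
G=t+Rm@[-.007,-.015];print('grip',G)
rel(*G,.06,a)
d=load('w1');r=lambda u,v:world(d,235+u/8.5,30+v/8.5,.01)[:2]
print('A',*Lpose(r(135,445),r(230,510),r(418,205),r(557,300),r(622,202))[:2])
d=load('scene0')
for u,v in [(97,170),(60,170),(140,170),(95,155),(102,210),(200,270)]:print(world(d,u,v).round(3))
E
```

```text
det 1.0 resid mm [0.1 0.2 0.3 0.  0.1]
[ 0.41329012 -0.3661056 ] 111.74375486433287
grip [ 0.42981607 -0.36705071]
t 9.8 pos [ 0.4067 -0.4025  0.1328] yaw 21.72 tilt 0.5 w 0.0331 F [ 0.9 -0.8  6. ]
shift [ 0.687 -0.5    1.453] twist -11.253  q6new~ -1.22
det 0.9999999999999996 resid mm [0.5 0.5 0.5 0.7 0.8]
A [ 0.57989234 -0.23881163] 172.6555013988617
[0.609 0.139 0.177]
[0.646 0.185 0.179]
[0.574 0.078 0.168]
[0.62  0.133 0.199]
[0.61  0.14  0.099]
[0.392 0.1   0.065]
```

```bash
python3 -m creep '[[[0.2,-0.1,0.2],-1,0.4],[[0.4,-0.2,0.4],-2,0.4],[[0.6,-0.3,0.6],-3,0.4],[[0.69,-0.4,0.6],-4,0.4],[[0.69,-0.5,0.6],-5,0.4],[[0.69,-0.5,0.6],-6,0.4],[[0.69,-0.5,0.6],-7,0.4],[[0.69,-0.5,0.6],-8,0.4],[[0.69,-0.5,0.6],-9,0.4],[[0.69,-0.5,0.6],-10,0.4],[[0.69,-0.5,0.6],-11.25,0.4],[[0.69,-0.5,0.6],-11.25,0.4]]'; python3 -m creep '[[[0,0,0],0,0.4],[[0,0,0],0,0.4]]';  python3 - <<'E'
from h import *
rel(.4298,-.3671,.021,111.74)
snap('wrist','w9')
E
```

```text
time_s: 11.0
ee_pos: [0.4279, -0.3649, 0.0948]
eef_rot: [3.141, 0.0, 1.953]
force: [-0.2, 0.0, 0.4]
grip_width: 0.038
time_s: 11.2
ee_pos: [0.4279, -0.3649, 0.0949]
eef_rot: [3.142, 0.0, 1.946]
force: [0.5, 0.3, 0.6]
grip_width: 0.0375
t 11.2 pos [ 0.4279 -0.3649  0.0949] yaw 111.51 tilt 0.01 w 0.0375 F [0.5 0.3 0.6]
shift [-0.054  0.02   1.477] twist -0.029  q6new~ -1.15
```

View pics/w9.png

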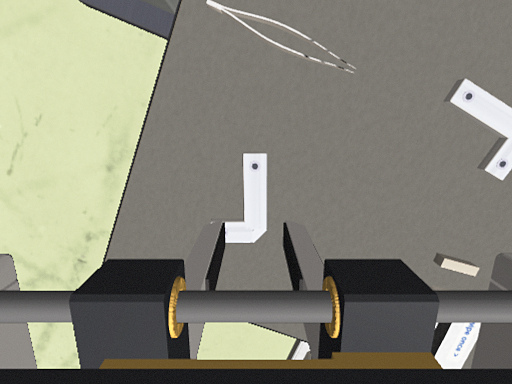

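```bash
python3 -m creep '[[[-0.05,0.02,0.4],-0.03,0.4],[[-0.05,0.02,0.8],-0.03,0.4],[[-0.05,0.02,1.2],-0.03,0.4],[[-0.05,0.02,1.46],-0.03,0.4],[[-0.05,0.02,1.47],-0.03,0.4],[[-0.05,0.02,1.47],-0.03,0],[[-0.05,0.02,1.47],-0.03,0],[[-0.05,0.02,1.47],-0.03,0],[[-0.05,0.02,1.47],-0.03,0]]' 30; python3 -c "
from h import *
rel(.4298,-.3671,.021,111.74)"
```

```text
time_s: 12.15
ee_pos: [0.4299, -0.367, 0.0218]
eef_rot: [3.141, 0.001, 1.954]
force: [-1.4, 1.3, 2.7]
grip_width: 0.0194
t 12.15 pos [ 0.4299 -0.367   0.0218] yaw 111.94 tilt 0.04 w 0.0194 F [-1.4  1.3  2.7]
shift [-0.001 -0.002  0.017] twist 0.025  q6new~ -1.15
```

```bash
python3 -m creep '[[[0,0,-0.4],0,0],[[0,0,-1.0],0,0],[[0,0,-1.6],1,0],[[0,0,-2.2],2,0],[[0,0,-2.5],3,0],[[0,0,-2.5],4,0],[[0,0,-2.5],5,0],[[0,0,-2.5],6,0],[[0,0,-2.5],7,0],[[0,0,-2.5],8,0],[[0,0,-2.5],9,0],[[0,0,-2.5],10,0]]'; python3 - <<'E'
from h import *
C=np.array([.4492,-.0883]);a=np.radians(-13.7);Rh=np.array([[np.cos(a),-np.sin(a)],[np.sin(a),np.cos(a)]])
G=C+Rh@[-.007,-.0265];print(G)
rel(*G,.14,-13.7)
E
```

```text
time_s: 13.35
ee_pos: [0.4296, -0.3668, 0.1463]
eef_rot: [-3.141, 0.0, 0.552]
force: [0.2, 0.6, -0.2]
grip_width: 0.0197
[ 0.43612295 -0.11238818]
t 13.35 pos [ 0.4296 -0.3668  0.1463] yaw 31.61 tilt 0.01 w 0.0197 F [ 0.2  0.6 -0.2]
shift [ 2.777 -4.265  0.127] twist 5.664  q6new~ 1.04
```

```bash
python3 -m creep '[[[0.3,-0.4,0],0.9,0],[[0.7,-1.0,0],1.8,0],[[1.1,-1.7,0],2.7,0],[[1.5,-2.4,0],3.6,0],[[1.9,-3.1,0],4.5,0],[[2.3,-3.6,0],5.3,0],[[2.6,-4.1,0],5.6,0],[[2.78,-4.26,0],5.6,0],[[2.78,-4.26,0],5.6,0],[[2.78,-4.26,0],5.6,0],[[2.78,-4.26,0],5.6,0]]'; python3 - <<'E'
from h import *
rel(.4361,-.1124,.1,-13.7)
snap('wrist','w10')
E
```

```text
time_s: 14.45
ee_pos: [0.4349, -0.1136, 0.1462]
eef_rot: [3.141, 0.0, -0.225]
force: [-0.6, -0.5, -0.9]
grip_width: 0.0197
t 14.45 pos [ 0.4349 -0.1136  0.1462] yaw -12.88 tilt 0.01 w 0.0197 F [-0.6 -0.5 -0.9]
shift [ 0.018 -0.029  0.925] twist 0.102  q6new~ 1.47
```

View pics/w10.png

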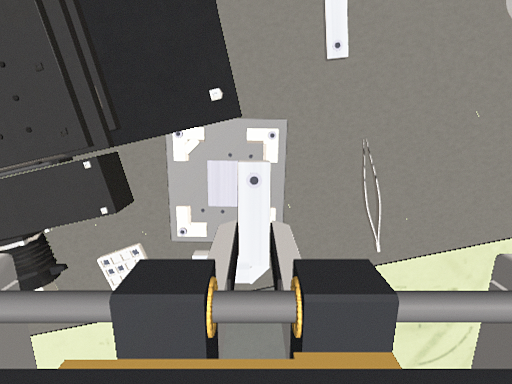

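```bash
python3 - <<'E'
from h import *
crop('w10',155,110,300,260,5,'w10c')
E
```

```text
(no output)
```

View pics/w10c.png

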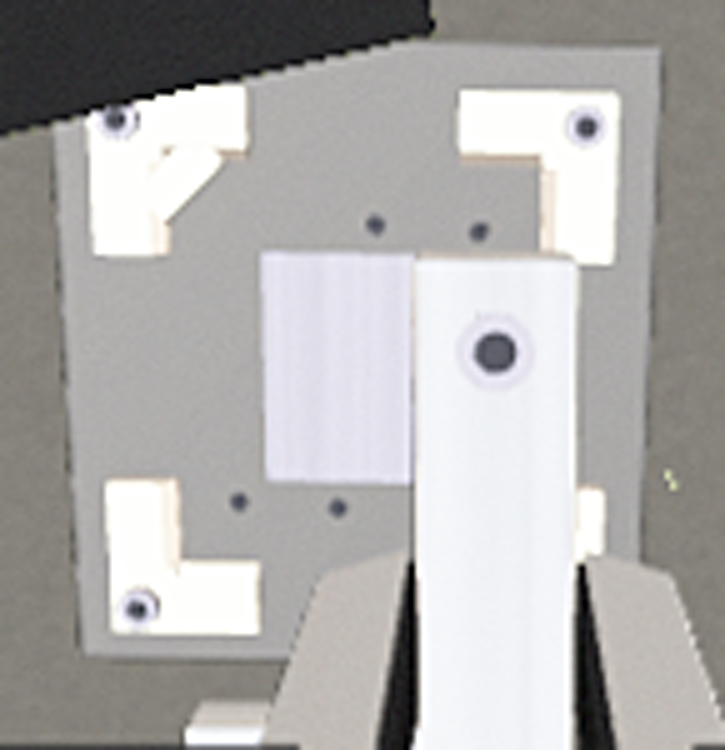

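```bash
cat >> h.py <<'E'
def fit(m,P):
    m=np.array(m);P=np.array(P);a,b=m-m.mean(0),P-P.mean(0);U,S,V=np.linalg.svd(a.T@b);Rm=V.T@U.T
    t=P.mean(0)-Rm@m.mean(0);print('resid mm',(np.linalg.norm(b-a@Rm.T,axis=1)*1e3).round(1));return t,np.degrees(np.arctan2(Rm[1,0],Rm[0,0])),Rm
E
python3 - <<'E'
from h import *
d=load('w10');g=lambda u,v,z=.008:world(d,155+u/5,110+v/5,z)[:2]
m=[[.0425,-.0375],[-.0425,.0375],[.024,.019],[-.024,.019],[.066,-.061],[-.066,.061]]
P=[g(540,158),g(181,560),g(262,252),g(267,481),g(661,47),g(84,655)]
t,a,Rm=fit(m,P);print('holder',t,a)
zt=.1463-.0218+.010
e=[g(415,258,zt),g(577,258,zt),g(413,550,zt),g(576,550,zt)]
for p in e:print((Rm.T@(p-t)).round(4))
l=(e[0]+e[1]-e[2]-e[3]);print('half ang',np.degrees(np.arctan2(l[1],l[0])),'width',np.linalg.norm(e[0]-e[1]))
print('tip in holder',(Rm.T@((e[0]+e[1])/2-t)).round(4))
G=t+Rm@[-.007,-.0265];print(G);rel(*G,.06,a)
E
```

```text
resid mm [0.9 0.6 0.2 0.8 0.8 1.4]
holder [ 0.4490202  -0.08743232] -13.640355543612621
[ 0.0404 -0.0187]
[ 0.0407 -0.0378]
[ 0.0042 -0.0184]
[ 0.0044 -0.0386]
half ang -13.206763780704305 width 0.019075880601017742
tip in holder [ 0.0406 -0.0282]
[ 0.43596823 -0.11153411]
t 14.5 pos [ 0.4349 -0.1135  0.1462] yaw -12.9 tilt 0.01 w 0.0195 F [-0.   0.9 -0.6]
shift [ 0.012 -0.044  1.724] twist 0.093  q6new~ 1.47
```

```bash
python3 -m creep '[[[0,-0.04,0.5],0.07,0],[[0,-0.04,1.1],0.07,0],[[0,-0.04,1.6],0.07,0],[[0,-0.04,1.95],0.07,0],[[0,-0.04,2.1],0.07,0],[[0,-0.04,2.15],0.07,0],[[0,-0.04,2.2],0.07,0],[[0,-0.04,2.25],0.07,0],[[0,-0.04,2.28],0.07,0],[[0,-0.04,2.31],0.07,0],[[0,-0.04,2.31],0.07,0]]'; python3 - <<'E'
from h import *
rel(.4360,-.1115,.03,-13.7)
snap('wrist','w11')
crop('w11',130,130,330,280,4,'w11c')
E
```

```text
time_s: 15.6
ee_pos: [0.4354, -0.1106, 0.0309]
eef_rot: [3.142, -0.0, -0.234]
force: [-0.3, 0.5, -0.7]
grip_width: 0.0192
t 15.6 pos [ 0.4354 -0.1106  0.0309] yaw -13.41 tilt 0.01 w 0.0192 F [-0.3  0.5 -0.7]
shift [0.016 0.015 0.017] twist 0.036  q6new~ 1.48
```

View pics/w11c.png

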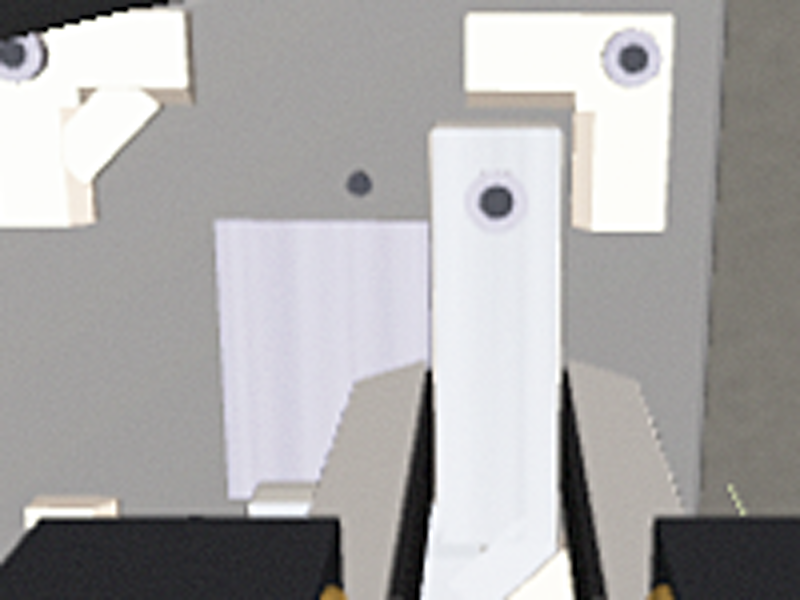

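```bash
python3 -m creep '[[[0.015,0.015,0.015],0.03,0],[[0.015,0.015,0.03],0.03,0],[[0.015,0.015,0.03],0.03,0]]'; python3 -m creep '[[[0,0,0],0,0.28],[[0,0,0],0,0.28],[[0,0,-0.2],0,0.28],[[0,0,-1.0],0,0.28],[[0,0,-1.8],0,0.28],[[0,0,-2.6],0,0.28],[[0,0,-3.0],0,0.28],[[0,0,-3.0],0,0.28]]'; python3 - <<'E'
from h import *
rel(.4360,-.1115,.03,-13.7)
snap('wrist','w12')
crop('w12',130,100,330,250,4,'w12c')
E
```

```text
time_s: 15.95
ee_pos: [0.4362, -0.1117, 0.0298]
eef_rot: [3.141, -0.0, -0.238]
force: [-2.8, 0.0, 7.2]
grip_width: 0.0195
time_s: 16.75
ee_pos: [0.437, -0.1119, 0.1826]
eef_rot: [3.141, -0.006, -0.238]
force: [0.2, -0.1, -0.1]
grip_width: 0.0263
t 16.75 pos [ 0.437  -0.1119  0.1826] yaw -13.65 tilt 0.32 w 0.0263 F [ 0.2 -0.1 -0.1]
shift [-0.038 -0.004  3.052] twist 0.006  q6new~ 1.48
```

View pics/w12.png

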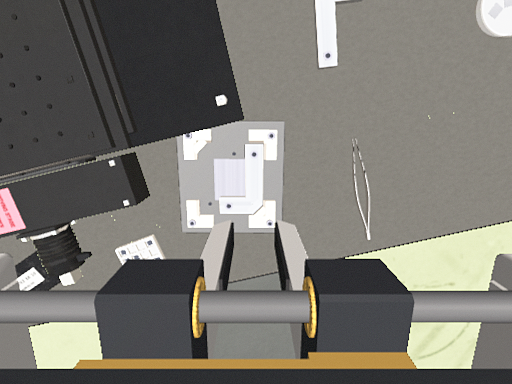

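```bash
python3 - <<'E'
from h import *
a=np.radians(172.66);Rm=np.array([[np.cos(a),-np.sin(a)],[np.sin(a),np.cos(a)]])
G=np.array([.5799,-.2388])+Rm@[-.007,-.015];print(G)
rel(*G,.12,-7.34)
crop('w12',170,110,300,240,5,'w12c')
E
```

```text
[ 0.58875899 -0.22481722]
t 16.8 pos [ 0.4362 -0.1116  0.1805] yaw -13.65 tilt 0.15 w 0.0262 F [-1.3  0.7 -1. ]
shift [3.495 1.479 1.219] twist -0.789  q6new~ 1.37
```

View pics/w12c.png

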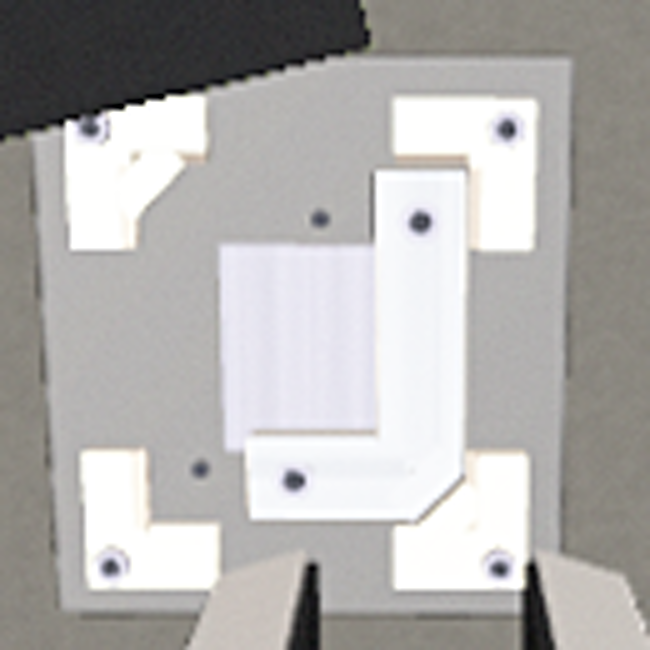

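```bash
python3 -m creep '[[[0.5,0.2,0],-0.2,0.4],[[1.1,0.5,0],-0.4,0.4],[[1.7,0.7,0.2],-0.6,0.4],[[2.3,1.0,0.5],-0.79,0.4],[[2.9,1.2,0.8],-0.79,0.4],[[3.4,1.45,1.1],-0.79,0.4],[[3.5,1.48,1.22],-0.79,0.4],[[3.5,1.48,1.22],-0.79,0.4],[[3.5,1.48,1.22],-0.79,0.4],[[3.5,1.48,1.22],-0.79,0.4]]'; python3 - <<'E'
from h import *
rel(.5888,-.2248,.0215,-7.34)
snap('wrist','w13')
crop('w13',190,160,310,260,6,'w13c')
E
```

```text
time_s: 17.8
ee_pos: [0.5883, -0.2242, 0.1191]
eef_rot: [3.141, -0.001, -0.128]
force: [0.5, -0.1, 0.2]
grip_width: 0.0375
t 17.8 pos [ 0.5883 -0.2242  0.1191] yaw -7.31 tilt 0.04 w 0.0375 F [ 0.5 -0.1  0.2]
shift [0.011 0.01  1.953] twist 0.003  q6new~ 1.28
```

View pics/w13.png

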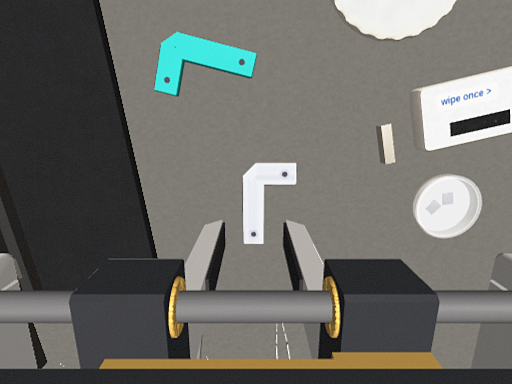

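View pics/w13c.png

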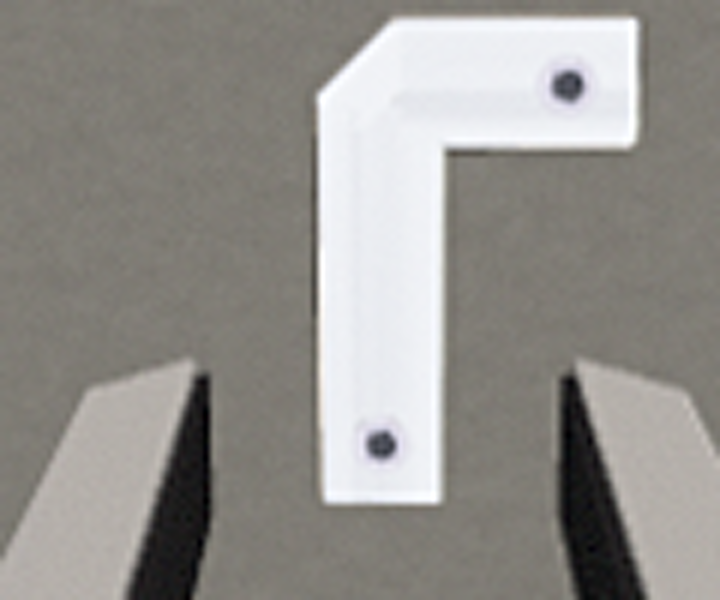

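```bash
python3 - <<'E'
from h import *
d=load('w13');g=lambda u,v:world(d,190+u/6,160+v/6,.01)[:2]
t,a,Rm=Lpose(g(323,502),g(442,502),g(443,148),g(636,148),g(637,17));print(t,a)
G=t+Rm@[-.007,-.015];print('grip',G)
rel(*G,.0215,a+180)
E
```

```text
det 1.0000000000000007 resid mm [0.4 0.2 0.2 0.5 0.3]
[ 0.57975136 -0.23786101] 173.0419303934938
grip [ 0.58851695 -0.22381949]
t 17.85 pos [ 0.5884 -0.2243  0.1192] yaw -7.31 tilt 0.06 w 0.0377 F [-0.6  0.1 -0.5]
shift [ 0.    -0.011  1.955] twist -0.044  q6new~ 1.27
```

```bash
python3 -m creep '[[[0,-0.01,0.5],-0.04,0.4],[[0,-0.01,1.1],-0.04,0.4],[[0,-0.01,1.6],-0.04,0.4],[[0,-0.01,1.9],-0.04,0.4],[[0,-0.01,1.95],-0.04,0.4],[[0,-0.01,1.95],-0.04,0],[[0,-0.01,1.95],-0.04,0],[[0,-0.01,1.95],-0.04,0],[[0,-0.01,1.95],-0.04,0]]' 30; python3 -m creep '[[[0,0,-0.4],0,0],[[0,0,-1.0],0,0],[[0,0,-1.6],0,0],[[0,0,-2.2],0,0],[[0,0,-2.5],0,0],[[0,0,-2.5],0,0]]';python3 - <<'E'
from h import *
t=np.array([.4490,-.0874]);a=np.radians(-13.64);Rh=np.array([[np.cos(a),-np.sin(a)],[np.sin(a),np.cos(a)]])
G=t+Rh@[.007,.0265];print(G)
rel(*G,.145,-13.6)
E
```

```text
time_s: 18.75
ee_pos: [0.5892, -0.2245, 0.0222]
eef_rot: [3.141, -0.002, -0.122]
force: [-1.8, 1.1, 7.3]
grip_width: 0.0196
time_s: 19.35
ee_pos: [0.5893, -0.2246, 0.1478]
eef_rot: [3.141, -0.003, -0.122]
force: [-0.8, 0.1, -1.1]
grip_width: 0.0194
[ 0.46205182 -0.06329813]
t 19.35 pos [ 0.5893 -0.2246  0.1478] yaw -7.02 tilt 0.2 w 0.0194 F [-0.8  0.1 -1.1]
shift [-2.92  -2.891  0.044] twist 0.823  q6new~ 1.39
```

```bash
python3 -m creep '[[[-0.4,-0.4,0],0.2,0],[[-1.0,-1.0,0],0.4,0],[[-1.6,-1.6,0],0.6,0],[[-2.2,-2.2,0],0.82,0],[[-2.7,-2.7,0],0.82,0],[[-2.92,-2.89,0],0.82,0],[[-2.92,-2.89,0],0.82,0],[[-2.92,-2.89,0],0.82,0],[[-2.92,-2.89,0],0.82,0],[[-2.92,-2.89,0],0.82,0]]'; python3 - <<'E'
from h import *
rel(.462,-.0633,.03,-13.6)
snap('wrist','w14')
crop('w14',180,100,350,250,4.5,'w14c')
E
```

```text
time_s: 20.35
ee_pos: [0.4617, -0.0637, 0.1455]
eef_rot: [3.142, 0.0, -0.238]
force: [0.7, -0.1, -1.2]
grip_width: 0.0197
t 20.35 pos [ 0.4617 -0.0637  0.1455] yaw -13.63 tilt 0.02 w 0.0197 F [ 0.7 -0.1 -1.2]
shift [ 0.005 -0.01   2.31 ] twist -0.003  q6new~ 1.59
```

View pics/w14.png

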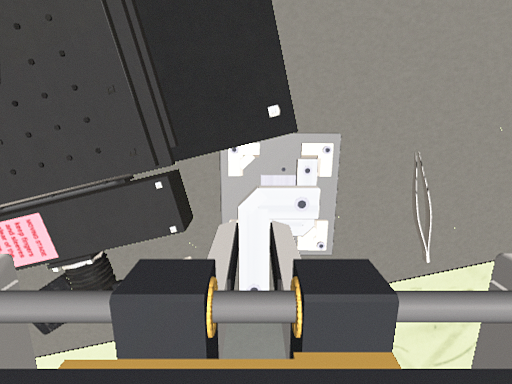

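View pics/w14c.png

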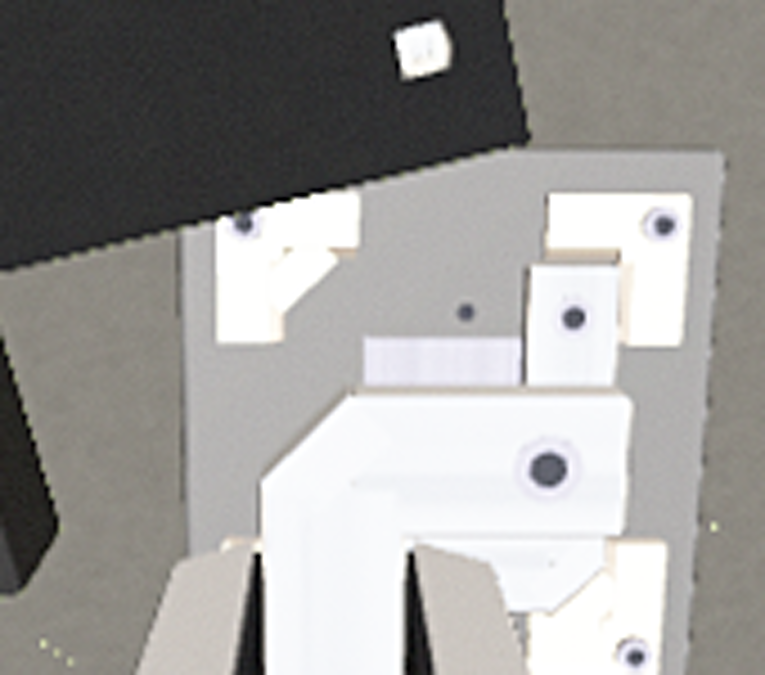

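```bash
python3 - <<'E'
from h import *
d=load('w14');g=lambda u,v,z=.008:world(d,180+u/4.5,100+v/4.5,z)[:2]
t=np.array([.4490,-.0874]);a=np.radians(-13.64);Rh=np.array([[np.cos(a),-np.sin(a)],[np.sin(a),np.cos(a)]])
H=lambda p:(Rh.T@(p-t)*1e3).round(1)
print('recess',H(g(620,251)),'want 42.5 -37.5; plate',H(g(723,153)),'want 66 -61; sub',H(g(364,338)),'want 24 19; rimlow +y inner x?',)
print('B end',H(g(527,265,.018)),H(g(618,265,.018)),'B tip short inner?')
z=.1333
for n,u,v in [('heel',262,395),('So',632,395),('Si',627,533),('longouter',266,600),('longinner',406,540)]:print(n,H(g(u,v,z)))
E
```

```text
recess [ 43.4 -38.8] want 42.5 -37.5; plate [ 65.  -60.4] want 66 -61; sub [23.6 18.7] want 24 19; rimlow +y inner x?
B end [ 41.5 -16.5] [ 41.5 -36.3] B tip short inner?
heel [39.  35.5]
So [ 38.9 -14.1]
Si [ 19.4 -14.5]
longouter [ 9.6 35.4]
longinner [18.4 15.9]
```

```bash
python3 -m creep '[[[0.02,-0.015,0.5],0,0],[[0.02,-0.015,1.1],0,0],[[0.02,-0.015,1.6],0,0],[[0.02,-0.015,1.95],0,0],[[0.02,-0.015,2.1],0,0],[[0.02,-0.015,2.15],0,0],[[0.02,-0.015,2.2],0,0],[[0.02,-0.015,2.25],0,0],[[0.02,-0.015,2.28],0,0],[[0.02,-0.015,2.31],0,0],[[0.02,-0.015,2.32],0,0]]'; python3 - <<'E'
from h import *
rel(.462,-.0633,.03,-13.6)
snap('wrist','w15')
crop('w15',130,130,330,280,4,'w15c')
E
```

```text
time_s: 21.5
ee_pos: [0.4626, -0.0626, 0.0302]
eef_rot: [3.142, -0.0, -0.237]
force: [-3.5, 0.5, 11.2]
grip_width: 0.0198
t 21.5 pos [ 0.4626 -0.0626  0.0302] yaw -13.57 tilt 0.02 w 0.0198 F [-3.5  0.5 11.2]
shift [-0.009  0.017  0.003] twist 0.004  q6new~ 1.6
```

View pics/w15c.png

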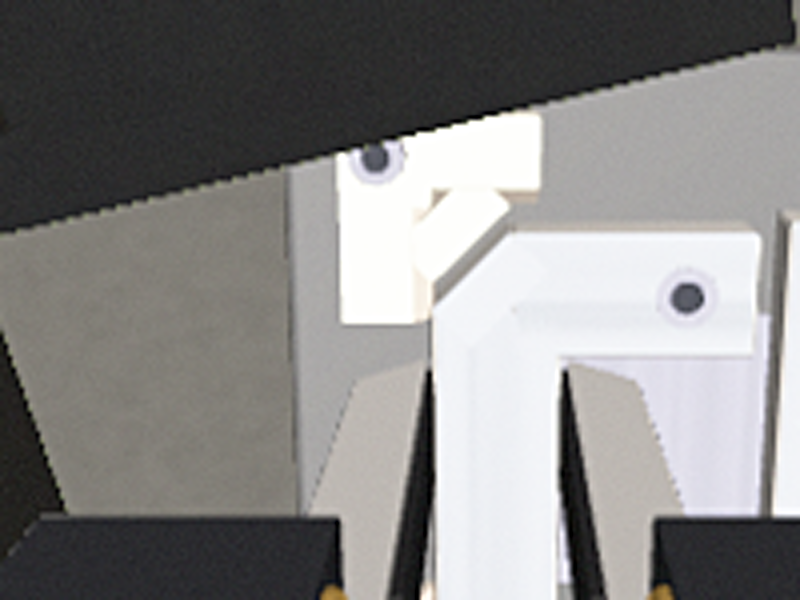

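```bash
python3 -m creep '[[[0,0,-0.02],0,0.27],[[0,0,-0.02],0,0.27],[[0,0,-0.3],0,0.27],[[0,0,-1.0],0,0.27],[[0,0,-1.8],0,0.27],[[0,0,-2.6],0,0.27],[[-0.5,0,-3.0],0,0.27],[[-0.7,0,-3.0],0,0.27],[[-0.7,0,-3.0],0,0.27],[[-0.7,0,-3.0],0,0.27]]'; python3 - <<'E'
from h import *
rel(.462,-.0633,.03,-13.6)
snap('wrist','w16')
crop('w16',180,80,310,210,5,'w16c')
d=load('w16')
t=np.array([.4490,-.0874]);a=np.radians(-13.64);Rh=np.array([[np.cos(a),-np.sin(a)],[np.sin(a),np.cos(a)]])
for n,p in [('B',(30,-25)),('B',(-10,-25)),('B',(-30,5)),('A',(-30,25)),('A',(10,25)),('A',(30,-5)),('floor',(0,0)),('plate',(55,0)),('rim',(48,-45))]:
    w=np.r_[t+Rh@np.array(p)*1e-3 if 0 else t+Rh@(np.array(p)*1e-3),.018];u,v=proj(d,w)
    D=d['depth'][int(v)-1:int(v)+2,int(u)-1:int(u)+2];r=np.array([(u-d['cx'])/d['f'],(v-d['cy'])/d['f'],1])*np.median(D)
    print(n,p,((d['T'][:3,:3]@r+d['T'][:3,3])[2]*1e3).round(1))
E
```

```text
time_s: 22.55
ee_pos: [0.4284, -0.0543, 0.1789]
eef_rot: [3.142, 0.001, -0.237]
force: [0.3, -0.3, -0.4]
grip_width: 0.0259
t 22.55 pos [ 0.4284 -0.0543  0.1789] yaw -13.58 tilt 0.07 w 0.0259 F [ 0.3 -0.3 -0.4]
shift [0.699 0.017 2.976] twist 0.003  q6new~ 1.6
B (30, -25) 19.3
B (-10, -25) 19.3
B (-30, 5) 19.5
A (-30, 25) 19.7
A (10, 25) 19.3
A (30, -5) 19.4
floor (0, 0) 9.0
plate (55, 0) 9.3
rim (48, -45) 18.3
```

View pics/w16c.png

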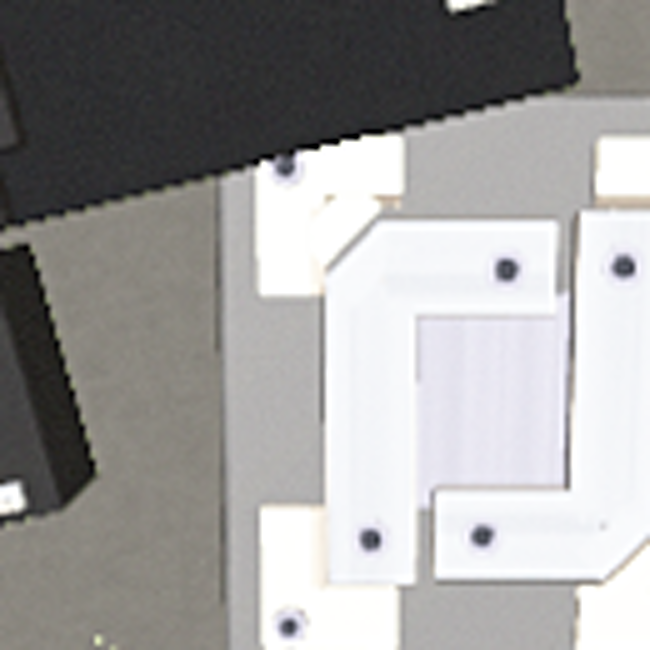

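```bash
python3 - <<'E'
from h import *
d=load('w16')
t=np.array([.4490,-.0874]);a=np.radians(-13.64);Rh=np.array([[np.cos(a),-np.sin(a)],[np.sin(a),np.cos(a)]])
g=lambda u,v,z=.018:(Rh.T@(world(d,180+u/5,80+v/5,z)[:2]-t)*1e3).round(1)
print('A heel',g(326,220),'end',g(325,583),g(415,583),'So',g(558,220),'inn',g(416,316))
print('B short end',g(434,490),g(434,579),'heel y',g(640,579),'B long inner',g(580,210))
for nm,(x0,x1,y0,y1) in dict(A1=(-37,-32,22,29),A2=(-20,-10,22,29),A3=(10,20,22,29),A4=(24,35,-10,10),B1=(-35,-25,-10,8),B2=(0,15,-30,-24),B3=(28,36,-30,-24)).items():
    z=[]
    for x in np.linspace(x0,x1,8):
        for y in np.linspace(y0,y1,8):
            u,v=proj(d,np.r_[t+Rh@[x/1e3,y/1e3],.018]);
            z.append(world(d,u,v)[2]*1e3)
    print(nm,round(np.mean(z),2))
E
```

```text
A heel [39.7 36.4] end [-40.1  37.2] [-40.1  16.9] So [ 39.7 -12.9] inn [19.5 17.2]
B short end [-18.7  12.8] [-39.1  12.6] heel y [-39.1 -33.9] B long inner [ 41.7 -17.5]
A1 18.99
A2 19.05
A3 19.11
A4 19.06
B1 19.1
B2 24.23
B3 19.34
```

```bash
python3 - <<'E'
from h import *
snap('side','s17');crop('s17',200,130,360,280,4,'s17c')
E
```

```text
(no output)
```

View pics/s17c.png

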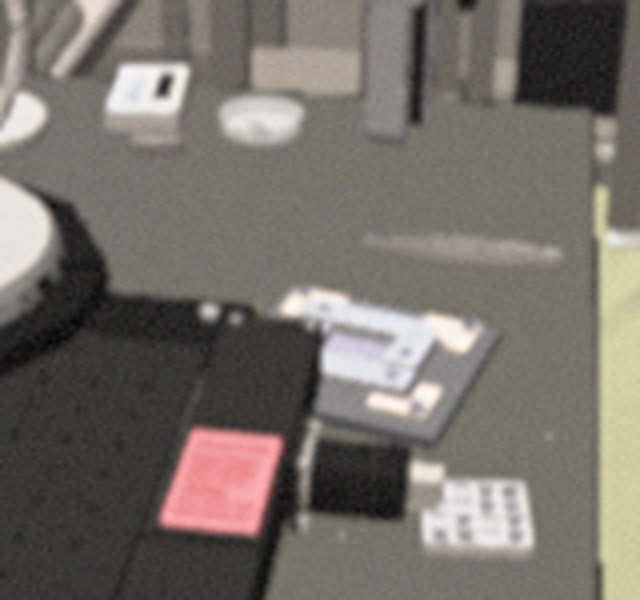

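Both halves are seated, with the tweezers (crop 460,245), petri dish (262,118), gauge block (155,138) and chip tray (478,515) where they were at the start. Handing in.

```bash
python3 -c "
from h import *
print(ctrl.hand_in())"
```

```text
the job is handed in; nothing more can be done
None
```

I turned over only the mirrored half, by gripping the end of its short leg and rolling it over its long edge. I then laid it in corner_a and the other half, never turned, in corner_b. I handed the job in at about 22.6 s of the 72 s allowed.

**Fit:**
- Measured in the last wrist picture, the corner_b heel is at about (39.7, 36.4) mm in the holder's frame, against a target of (40, 35).
- The corner_a half is about 1 to 2 mm off its place.
- A gap of about 4 mm is left between the halves, which uses up most of the recess's play.

**Level:** Both halves show their countersinks up. Tops read 19.0 to 19.3 mm and the floor about 9.1 mm, so both lie flat and level within the depth noise.

**Surroundings:** The tweezers, gauge block, petri dish and chip tray look unmoved in the last side picture, judged by eye. The gripper was clear of everything.

**What disagreed:** One depth patch on the corner_a half's long leg averaged 24.2 mm. A point beside it on the same leg read 19.3 mm, so I took the patch for something in the way of the view and did not check it further.

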